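# Open the slide lift and wind up its rack

### The job

Pull the retaining pin out of the hasp staple on the slide lift, lift the lid free, and lay pin and lid gently side by side, flat and right way up, on the cork mat. Then wind the handwheel clockwise by its crank handle until you feel the stop, back it off a quarter turn and let go. Leave everything else on the table where it stands.

Things in the scene. Friction and masses are not known exactly. Their poses are not given: they have to be found in the camera images.
- lift: Slide lift, fixed: grey open-topped box 140 x 150 mm, rim 80 mm high, centred at its y -70 mm, and a handwheel beside it, axis at y +130 mm, on a base plate 170 (x) x 360 mm (y). Origin on the table; x points from its front (staple side) to its back, y from box to wheel, z up. In the box a rack of glass slides rises 4.3 mm per rad of wheel, to about 30 mm above the rim.
- staple (a point): Middle of the hasp staple's opening. The staple is an inverted steel U in front of the box, standing up through a slot in the lid: 26 mm wide along the lift's x, opening 14 mm wide and 20 mm high above the lid, top 118 mm above the table. The slot has about 4 mm play: lift the lid straight up 40 mm or more before moving sideways.
- pin: Loose retaining pin, 150 mm, 90 g: square steel shank 10 x 10 x 105 mm, black grip 16 wide, 45 long, 20 mm high. Origin mid-length on its axis; y runs from grip (-75 to -30 mm) to tip (+75), z up. At the start it lies along the lift's y on the lid, through the staple, grip overhanging the lid's edge on the side away from the wheel; 60 mm along the lift's -y frees it.
- pin_grip (a point): Centre of the pin's black grip (52.5 mm from the pin's origin, on its axis).
- pin_tip (a point): The shank's free end, on the pin's axis.
- lid: The loose flat grey metal lid, 180 mm (its x) x 160 mm (its y) x 12 mm, 0.35 kg, lying on the box's rim, front edge overhanging towards the staple. Origin at the centre of its underside, axes parallel to the lift's at the start.
- lid_handle (a point): Centre of the lid's black bar handle: bar 82 mm long along the lid's x, 14 mm wide, 12 mm high, its centre 42 mm above the lid's underside (30 mm above its top), 5 mm from the lid's origin along x; 24 mm clear over the lid's top under the bar between two end feet.
- mat: Thin cork mat fixed to the table, 280 mm (its x) x 220 mm (its y) x 4 mm. Origin at the centre of its underside, on the table.
- wheel (a joint): Angle of the handwheel (rad), growing clockwise seen from above; at 0 the crank handle is on the lift's +x side of the axis. Starts between 0 and 3.4; a hard stop ends the winding 1 to 2 turns further on. Friction about 0.08 N m; it stays where it is left. About 10 N at the handle is enough to feel the stop.
- wheel_axis (a point): Point on the wheel's upright axis at the height of the middle of the crank handle (107 mm above the table). The wheel is a solid disc 136 mm across, its top 74 mm above the table, with an 8 mm higher hub.
- crank (a point): Middle of the crank handle, turning with the wheel: an upright black round grip 22 mm across, from 75 to 135 mm above the table, 55 mm from the wheel's axis. The grip spins freely on its own axis, so the hand need not turn while cranking.
- viewer: Bystander: chunky black slide viewer, 110 x 100 x 88 mm.
- frame_a: Bystander: loose glass-faced slide frame lying flat, 70 x 70 x 6 mm.
- frame_b: Bystander: second frame, the same.
- blower: Bystander: tan rubber blower bulb standing upright, 64 mm across, 100 mm high.
- canister: Bystander: black film canister, 60 mm across, 90 mm high.
- brush: Bystander: dusting brush, 170 mm long, lying flat.
Mind the look-alikes: they are no part of the job. Leave any red, turquoise or yellow look-alike of the pin alone.

How it is judged:
By the outcome, as a careful person would: the job done as asked, in the order asked, and still so for the second after the job is handed in, with the robot touching nothing.
It also fails if it takes over 72 s, if anything falls off the work surface, if the arm or the gripper's body presses on something with over 40 N, if the wrist force passes 120 N, or if a joint passes its speed limit or range.

### The arm

A 6-joint arm with a two-finger parallel gripper is mounted at the origin on the work surface. World frame = base frame: x ahead of the robot, y to its left, z up, the work surface at z = 0. Lengths are in m, angles in rad, forces in N, time in s.
With the tool pointing down it reaches from about 0.275 to 0.825 m from the base axis. Payload 4.9 kg.
Tool frame: the origin (TCP) lies midway between the tips of the shut fingers; the grasp point (between the pads) lies 19 mm behind it; z points along the fingers, y is the direction in which the jaws open and shut (so a half turn about z gives the same grasp; the last joint's range is limited). The gripper opens to 85 mm and grips with 20 to 120 N. Pads are 22 mm wide; open, the fingers measure 114 mm over their backs; the gripper's body (76 mm by 85 mm) begins 54 mm behind the grasp point. The pads swing forward as they close: fully open they stand 13 mm farther back than shut.
Start: joints at [1.128, 0.326, -0.193, 1.052, 0, 1.437], TCP at [0.167, 0.524, 0.199] pointing down, gripper open.
Joint ranges: [-2.65, 2.65], [-0.97, 1.79], [-1.3, 1.35], [-1.93, 2.1], [-1.47, 1.37], [-3.14, 3.14]. Speed limits (rad/s): [2.57, 2.57, 3.14, 3.14, 3.14, 3.14].

### API

Orientations are given as a 3x3 rotation matrix whose columns are the frame's x, y, z axes.
In Python, from workcell import get_obs, viewer, ticket gives the robot as it stands.
- The arm moves only by the tool servo_tool, never from a script. Its argument "moves" is text: rows parted by semicolons, each of 5 numbers parted by spaces: the closure in counts, from 0 (fully open) to 255 (shut), then the shift along the world's x, y, z in mm, then the turn about the world's z in rad. In form: gripper x y z roll; .... A call has 1 to 12 rows; each row shifts and turns the pose as measured when the row begins; what a row does not reach is not made up. A row lasts 1/8 s, in which the tool goes at most 62.5 mm and 10.7 degrees, less where a joint would pass 70% of its speed; a pose out of reach is approached as far as the arm can. A call with a gripper value outside its range is refused whole. The fingers move at their own pace and stop on an object; the grip force is fixed at half the most. Time passes only in rows, so rows that do not move let the fingers close. It gives the time, the measured TCP pose, the force and the opening at its end, in the units of the state.
- get_obs(): the state, without advancing time (a new reading comes with each control period).
- viewer.grab_frame(name): name is "scene" or "top" or "wrist"; returns a dict with "img" (400x640x3 uint8, red, green, blue), "z_map" (400x640 float32, m along the optical axis (not along the pixel's ray), 0 where there is no reading), "intrinsics" (3x3 intrinsics, pixels), "k1" (the pictures are not rectified: a ray, as slopes to the right and down, at radius r is drawn at 1 + k1 r^2 times it, then the intrinsics apply), "R" (3x3) and "t" (3): a world point X has camera coordinates R X + t. Camera axes: x right, y down, z forward; pixel columns grow to the right and rows downward; lengths in m; the calibration is good to about 2 mm. A picture is of the moment at which its call begins.
- ticket.close_job(): hands the job in, once; it reports no verdict.
The state is a dict: "t": time; "joint_pos": joint angles; "joint_velocities": joint speeds; "effort": joint torques, N m; "eef_pos": TCP position; "eef_rot": TCP orientation; "wrist_force": force on the tool from outside, world axes, zero at the start; "moment": the same for the moment, N m; "finger_gap": opening from 0.0 (shut) to 1.0 (fully open).
Only numpy, scipy, OpenCV 4.12 (cv2) and the standard library are available. Lean on these libraries where they do the work, as an engineer would, in place of code of your own. Each camera call takes 0.05 s, during which the arm holds its last target. There are 200 camera calls.

## Working session

There is one attempt and no reset: what is moved stays moved. The work goes in short steps, Python scripts to look and compute and a tool call to move; the robot and the scene stay as the last step left them, time stands still between calls to the robot, and variables do not carry over. Pictures are saved under pics/ and viewed, about 8 in all and at most 12, crops included, and the job is handed in when it is done.

Besides the shell and the picture viewer there is one more tool, called after "Emit:" by a JSON object that holds its "op" and its "data", one argument or row to a line. servo_tool: Moves the arm, as the interface text tells. Its arguments: {"type":"object","properties":{"moves":{"type":"string"}},"required":["moves"]}

```bash
mkdir -p pics; ls; cat > h.py <<'E'
import numpy as np, cv2
from workcell import get_obs, viewer, ticket
def grab(n,save=None):
    f=viewer.grab_frame(n)
    if save: cv2.imwrite('pics/'+save,f['img'][:,:,::-1])
    np.savez('pics/%s_last.npz'%n,**{k:np.asarray(v) for k,v in f.items()})
    return f
def load(n): return dict(np.load('pics/%s_last.npz'%n))
def ray(f,u,v):
    K=f['intrinsics']; k=float(f['k1'])
    p=cv2.undistortPoints(np.array([[[u,v]]],float),K,np.array([k,0,0,0.]))[0,0]
    return np.array([p[0],p[1],1.])
def at_z(f,u,v,z):
    d=f['R'].T@ray(f,u,v); c=-f['R'].T@f['t']
    return c+d*(z-c[2])/d[2]
def at_d(f,u,v):
    u0,v0=int(round(u)),int(round(v)); d=np.median(f['z_map'][v0-1:v0+2,u0-1:u0+2])
    return f['R'].T@(ray(f,u,v)*d-f['t'])
def proj(f,X):
    c=f['R']@np.asarray(X,float)+f['t']; s=c[:2]/c[2]; s=s*(1+float(f['k1'])*(s@s))
    return f['intrinsics'][:2,:2]@s+f['intrinsics'][:2,2]
E
python3 - <<'E'
from h import *
a=grab('top','top0.png'); b=grab('scene','scene0.png')
for f in(a,b): print(f['R'].round(3).tolist(),(-f['R'].T@f['t']).round(3),f['intrinsics'].round(1).tolist(),f['k1'])
print(get_obs())
E
```

```text
pics
[[-0.027, -1.0, -0.014], [-0.997, 0.028, -0.066], [0.067, 0.012, -0.998]] [0.433 0.059 1.348] [[422.3, 0.0, 319.9], [0.0, 422.3, 204.5], [0.0, 0.0, 1.0]] -0.0008436629283176299
[[0.748, 0.663, 0.004], [0.549, -0.616, -0.566], [-0.373, 0.425, -0.825]] [ 0.933 -0.394  0.977] [[401.3, 0.0, 320.4], [0.0, 401.3, 195.2], [0.0, 0.0, 1.0]] -0.053273599100426235
{'t': 0.1, 'joint_pos': array([ 1.12778971e+00,  3.26839875e-01, -1.93486488e-01,  1.05196057e+00,
        4.19975251e-06,  1.43659531e+00]), 'joint_velocities': array([-8.07558042e-04, -6.65204074e-04,  3.09222666e-03,  7.76974188e-04,
       -3.93980441e-05,  2.25352541e-03]), 'effort': array([ 4.39269652e-04, -4.44238508e+01,  2.63038248e+01,  7.83292431e-03,
       -1.85574204e-04,  3.34488533e-06]), 'eef_pos': array([0.16690671, 0.52348542, 0.19879543]), 'eef_rot': array([[-9.52697187e-01,  3.03920479e-01, -6.42753240e-04],
       [ 3.03921090e-01,  9.52696259e-01, -1.34491097e-03],
       [ 2.03602621e-04, -1.47663916e-03, -9.99998889e-01]]), 'wrist_force': array([-0.50597562,  0.07564282,  0.11086864]), 'moment': array([-0.02486059,  0.0188997 , -0.01278015]), 'finger_gap': 1.0015830563059958}
```

View pics/top0.png

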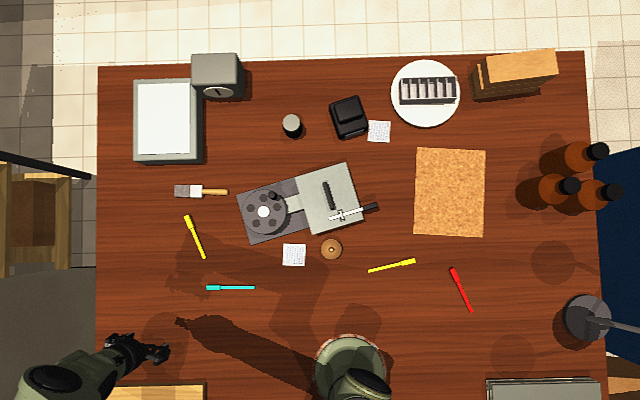

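View pics/scene0.png

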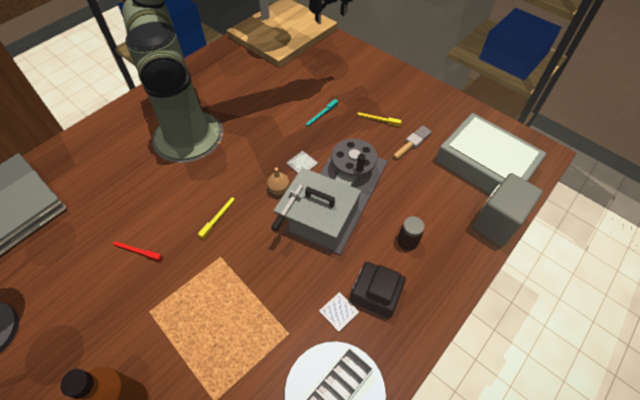

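The top view shows the lift centred near (305,200), wheel at (263,212), pin at about (355,212) with its grip at (371,208), and the mat at (450,192). I'll enlarge the lift.

```bash
python3 - <<'E'
from h import *
a=cv2.imread('pics/top0.png')[150:255,230:390]; b=cv2.imread('pics/scene0.png')[130:260,255:400]
A=cv2.resize(a,(800,525),interpolation=cv2.INTER_CUBIC);cv2.imwrite('pics/c1.png',A)
f=load('top')
for n,u,v,z in [('mat TL',416,148,.004),('TR',485,150,.004),('BR',483,237,.004),('BL',414,234,.004)]: print(n,at_z(f,u,v,z).round(4))
E
```

```text
mat TL [ 0.6955 -0.2378  0.004 ]
TR [ 0.6825 -0.4576  0.004 ]
BR [ 0.4053 -0.4367  0.004 ]
BL [ 0.4206 -0.2199  0.004 ]
```

View pics/c1.png

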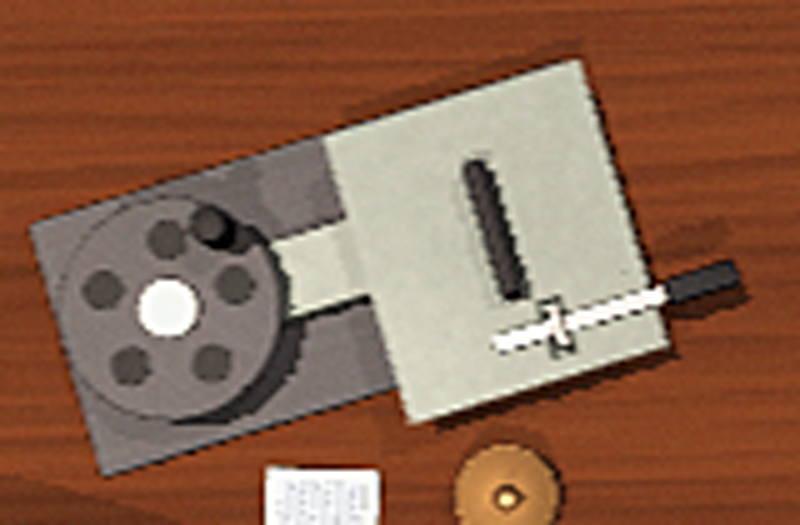

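```bash
python3 - <<'E'
from h import *
f=load('top')
P=lambda u,v,z: at_z(f,230+u/5-.4,150+v/5-.4,z)
c=[P(*q,.092) for q in [(580,60),(668,347),(410,423),(325,137)]]
print('lid',np.round(c,4).tolist(),np.mean(c,0).round(4))
e=[np.linalg.norm(c[i]-c[i-1]) for i in range(4)];print(np.round(e,3))
dx=c[0]-c[1]+c[3]-c[2]; yaw=np.arctan2(dx[1],dx[0]);print('yaw of x',yaw)
x=np.array([np.cos(yaw),np.sin(yaw)]);y=np.array([-x[1],x[0]]);L=np.mean(c,0)[:2]
g=P(703,282,.097);print('grip',g,'tip',P(495,343,.097),'staple',P(558,325,.118))
for n,p in [('grip',g),('tip',P(495,343,.097)),('staple',P(558,325,.118)),('grip end',P(738,271,.105))]: d=p[:2]-L; print(n,'lid frame',d@x,d@y)
d=P(495,343,.097)-g;print('pin dir tip-grip',np.arctan2(d[1],d[0]),np.linalg.norm(d), 'lift y',np.arctan2(y[1],y[0]))
h=[P(476,168,.128) if 0 else P(476,165,.128)  ,P(514,293,.128)];h=[P(476,165,.128-.08),P(514,293,.048)] if 0 else h
print('handle',(h[0]+h[1])/2,np.linalg.norm(h[0]-h[1]))
w=P(168,308,.082);k=P(210,222,.135);d=(w-L[0]*0)[:2]-L
print('wheel',w,d@x,d@y,'crank',k); q=(k-w)[:2];print('r',np.hypot(*q),'ang cw',np.arctan2(-(q@y),q@x))
for u,v in [(703,282),(620,300),(590,120)]: print(at_d(f,230+u/5-.4,150+v/5-.4).round(4))
s=load('scene')
E
```

```text
lid [[0.6433, -0.0062, 0.092], [0.4698, -0.0531, 0.092], [0.4289, 0.1014, 0.092], [0.6013, 0.1479, 0.092]] [0.5358 0.0475 0.092 ]
[0.16  0.18  0.16  0.178]
yaw of x 0.26390036214435325
grip [ 0.5076271  -0.07461924  0.097     ] tip [0.47486566 0.04963407 0.097     ] staple [0.48363149 0.01281581 0.118     ]
grip lid frame -0.05909456104957162 -0.11055064393063334
tip lid frame -0.05831058675660913 0.017946749304341026
staple lid frame -0.059452193271671665 -0.019883400259111488
grip end lid frame -0.059050733421222024 -0.13122602093801605
pin dir tip-grip 1.8285956736106899 0.12849978476198184 lift y 1.8346966889392498
handle [0.53997687 0.04801941 0.128     ] 0.07767568122100821
wheel [0.5018164  0.24549811 0.082     ] 0.018797832635073498 0.19999992349981188 crank [0.5479812  0.21250015 0.135     ]
r 0.05674552305622676 ang cw 0.8844812087188885
[ 0.5071 -0.0736  0.1063]
[ 0.4981 -0.0248  0.1014]
[ 0.6074 -0.0112  0.0885]
```

Sizes agree with the description (lid 160×179, wheel at 200 mm, crank radius 57). The crank is at about 0.88 rad. I'm moving above the pin grip.

Emit:
{"op": "servo_tool", "data": {
  "moves": "0 28 -49 0 -0.083;0 28 -49 0 -0.083;0 28 -49 0 -0.083;0 28 -49 0 -0.083;0 28 -49 0 -0.083;0 28 -49 0 -0.083;0 28 -49 0 -0.083;0 28 -49 0 -0.083;0 28 -49 0 -0.083;0 28 -49 0 -0.083;0 28 -49 0 -0.083;0 28 -49 0 -0.083"
}}

```text
t: 1.6
eef_pos: [0.5071, -0.0817, 0.1959]
eef_rot: [[-0.238, 0.971, -0.002], [0.971, 0.238, 0.001], [0.001, -0.002, -1.0]]
wrist_force: [0.3, 0.1, 0.3]
finger_gap: 1.0
```

```bash
python3 - <<'E'
from h import *
f=grab('wrist','w1.png'); print(f['intrinsics'].tolist(),f['k1'],(-f['R'].T@f['t']).round(3),f['R'].round(2).tolist())
for n,X in [('grip',(.5076,-.0746,.107)),('tip',(.4749,.0496,.102)),('tcp',get_obs()['eef_pos'])]: print(n,proj(f,X).round(1))
E
```

```text
[[315.90889980996883, 0.0, 317.74245566064644], [0.0, 315.90889980996883, 200.3564812410433], [0.0, 0.0, 1.0]] -0.009564472841570745 [ 0.489 -0.006  0.369] [[0.97, 0.24, -0.0], [0.23, -0.92, 0.3], [0.07, -0.3, -0.95]]
grip [320.  186.1]
tip [317.7  19.5]
tcp [320.9 246.8]
```

View pics/w1.png

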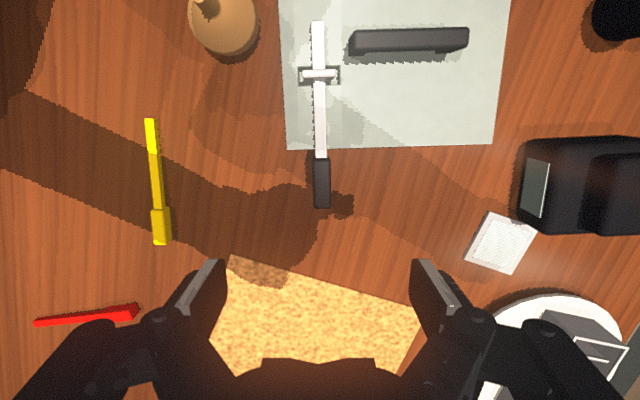

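The wrist view shows the pin grip centred at (321,183), within about 2 mm of the estimate. The tip is at (318,22) and the staple at (319,74).

Emit:
{"op": "servo_tool", "data": {
  "moves": "0 1.5 6.5 -30 0.02;0 0 0 -30 0;0 0 0 -25 0;0 0 0 -18 0;0 0 0 -5 0;0 0 0 0 0;255 0 0 0 0;255 0 0 0 0;255 0 0 0 0;255 0 0 0 0;255 0 0 0 0;255 0 0 0 0"
}}

```text
t: 3.15
eef_pos: [0.5135, -0.0836, 0.0857]
eef_rot: [[-0.248, 0.969, 0.003], [0.969, 0.248, -0.005], [-0.006, 0.002, -1.0]]
wrist_force: [-0.5, -0.3, -0.5]
finger_gap: -0.001
```

```bash
python3 - <<'E'
from h import *
o=get_obs();print({k:np.round(o[k],3) for k in('t','eef_pos','joint_pos','wrist_force','moment','finger_gap')})
E
```

```text
{'t': np.float64(3.15), 'eef_pos': array([ 0.513, -0.084,  0.086]), 'joint_pos': array([-0.301,  0.377, -0.437,  0.752, -0.004,  1.02 ]), 'wrist_force': array([-0.485, -0.256, -0.528]), 'moment': array([ 0.004, -0.005, -0.015]), 'finger_gap': np.float64(-0.001)}
```

```bash
python3 - <<'E'
from h import *
f=grab('wrist','w2.png'); print(get_obs()['eef_pos'],get_obs()['finger_gap'])
E
```

```text
[ 0.51346464 -0.08359691  0.08563166] -0.0012758214475490524
```

View pics/w2.png

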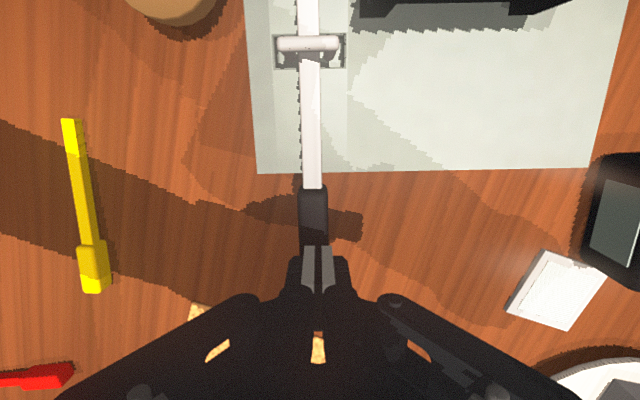

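```bash
python3 - <<'E'
from h import *
f=load('wrist')
for p in [(313,187),(313.5,248),(311,100)]: print(p,at_z(f,*p,.107).round(4),at_d(f,*p).round(4))
print(proj(f,get_obs()['eef_pos']),at_d(f,318,280))
E
```

```text
(313, 187) [ 0.5024 -0.049   0.107 ] [ 0.5028 -0.0508  0.1005]
(313.5, 248) [ 0.5109 -0.0814  0.107 ] [ 0.5091 -0.0735  0.1232]
(311, 100) [ 0.4914 -0.0092  0.107 ] [ 0.4913 -0.0092  0.1007]
[317.13072609 235.86495376] [ 0.51103709 -0.0728705   0.15093293]
```

```bash
python3 - <<'E'
from h import *
f=load('wrist')
for u in (308,314,325):
    print(u); 
    for v in range(180,300,8): print(v,f['img'][v,u],at_d(f,u,v).round(3))
im=cv2.imread('pics/w2.png')[160:310,230:400]; cv2.imwrite('pics/c2.png',cv2.convertScaleAbs(cv2.resize(im,None,fx=4,fy=4,interpolation=cv2.INTER_CUBIC),alpha=2.2,beta=20))
E
```

```text
308
180 [241 232 225] [ 0.499 -0.048  0.101]
188 [214 196 185] [ 0.5   -0.052  0.101]
196 [80 68 70] [ 0.501 -0.055  0.106]
204 [69 63 58] [ 0.502 -0.059  0.106]
212 [76 65 63] [ 0.503 -0.063  0.106]
220 [69 54 52] [ 0.504 -0.067  0.106]
228 [48 36 38] [ 0.505 -0.071  0.106]
236 [49 37 30] [ 0.507 -0.076  0.106]
244 [42 35 30] [ 0.508 -0.08   0.106]
252 [111 103  95] [ 0.507 -0.074  0.128]
260 [112 107 100] [ 0.507 -0.074  0.134]
268 [110 104  96] [ 0.507 -0.074  0.141]
276 [111 104  94] [ 0.507 -0.074  0.148]
284 [112 106 102] [ 0.507 -0.074  0.153]
292 [40 38 32] [ 0.507 -0.073  0.161]
314
180 [238 228 220] [ 0.502 -0.047  0.1  ]
188 [207 192 178] [ 0.503 -0.051  0.1  ]
196 [78 70 66] [ 0.504 -0.054  0.105]
204 [77 69 62] [ 0.505 -0.058  0.106]
212 [70 57 59] [ 0.506 -0.062  0.106]
220 [72 59 60] [ 0.507 -0.066  0.106]
228 [69 60 54] [ 0.508 -0.071  0.106]
236 [44 29 28] [ 0.51  -0.075  0.106]
244 [49 37 35] [ 0.511 -0.08   0.106]
252 [85 75 72] [ 0.509 -0.073  0.127]
260 [75 67 65] [ 0.509 -0.073  0.135]
268 [75 65 61] [ 0.509 -0.073  0.141]
276 [71 61 56] [ 0.51  -0.073  0.148]
284 [66 58 55] [ 0.51  -0.073  0.153]
292 [67 53 54] [ 0.51  -0.077  0.154]
325
180 [168 103  72] [ 0.517 -0.07  -0.001]
188 [64 56 54] [ 0.51  -0.051  0.094]
196 [75 62 56] [ 0.51  -0.053  0.105]
204 [70 62 62] [ 0.511 -0.057  0.105]
212 [68 60 55] [ 0.512 -0.061  0.105]
220 [62 53 51] [ 0.513 -0.065  0.105]
228 [62 50 49] [ 0.514 -0.07   0.105]
236 [55 43 33] [ 0.515 -0.074  0.105]
244 [51 41 33] [ 0.516 -0.078  0.105]
252 [114 101  97] [ 0.514 -0.072  0.127]
260 [109 102  90] [ 0.514 -0.073  0.134]
268 [109 100  93] [ 0.514 -0.072  0.141]
276 [109 102  97] [ 0.514 -0.072  0.148]
284 [117 111 102] [ 0.514 -0.073  0.153]
292 [41 30 30] [ 0.513 -0.071  0.16 ]
```

View pics/c2.png

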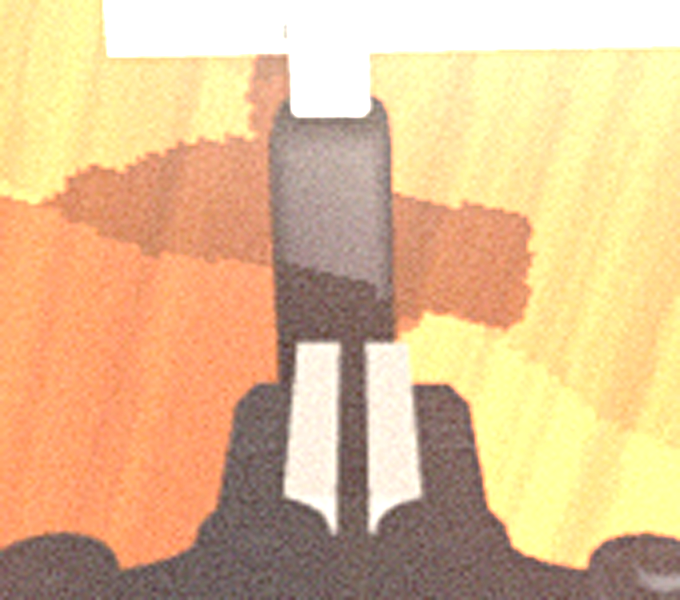

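The fingers shut empty. Wrist depth shows their shut tips at z≈0.121 while the reported TCP is 0.086, so the real tips sit about 35 mm above the reported TCP; laterally they agree. I'll apply that offset. The grip centre is measured at (0.508,-0.073), and the pin hasn't moved.

Emit:
{"op": "servo_tool", "data": {
  "moves": "0 0 0 0 0;0 0 0 0 0;0 0 0 0 0;0 0 0 0 0;0 -5.5 10.5 0 0.01;0 0 0 0 0;0 0 0 -12 0;0 0 0 -12 0;0 0 0 0 0"
}}

```text
t: 4.32
eef_pos: [0.5069, -0.072, 0.0594]
eef_rot: [[-0.259, 0.966, 0.002], [0.966, 0.259, -0.005], [-0.005, 0.001, -1.0]]
wrist_force: [-0.6, 0.4, 0.5]
finger_gap: 1.003
```

```bash
python3 - <<'E'
from h import *
f=grab('wrist','w3.png'); o=get_obs(); print(o['eef_pos'],o['finger_gap'],o['wrist_force'])
# finger tip heights: depth points close to camera
H,W=f['z_map'].shape
pts=[]
for v in range(215,300,6):
    r=[]
    for u in range(200,440,10):
        z=at_d(f,u,v)[2]; r.append(int(z*1000))
    print(v,r)
E
```

```text
[ 0.50722096 -0.07206003  0.05984708] 0.9994539691838631 [ 0.50373374 -0.45187674  0.30109294]
215 [-1, -1, -1, 0, -1, -1, -1, 0, -1, 0, -1, 100, 100, 100, 0, 0, -1, -1, -1, -1, 0, -1, -1, -1]
221 [-1, -1, -1, -1, 0, -1, -1, -1, -1, -1, -1, 100, 101, 99, -1, -1, -1, -1, 0, 0, 0, -1, -1, -1]
227 [-1, 0, -1, -1, -1, -1, -1, -1, -1, -1, -1, 100, 101, 99, -1, -1, 0, -1, -1, 0, -1, -1, 0, 0]
233 [0, -1, -1, 0, -1, -1, -1, 0, -1, -1, -1, 101, 101, 101, 0, -1, -1, 0, -1, -1, -1, 0, -1, -1]
239 [-1, -1, -1, -1, -1, -1, -1, 0, -1, -1, -1, 105, 104, 105, 0, -1, -1, -1, -1, 0, -1, -1, 0, 0]
245 [-1, 0, -1, 0, -1, -1, -1, 0, -1, 0, -1, 105, 105, 105, -1, -1, 0, -1, -1, -1, -1, -1, -1, -1]
251 [-1, -1, -1, 0, -1, -1, 0, -1, -1, -1, -1, 105, 105, 105, 0, -1, -1, -1, -1, -1, -1, -1, -1, -1]
257 [-1, -1, -1, 0, -1, -1, 0, -1, -1, -1, -1, 105, 105, 106, 0, -1, 0, 0, -1, -1, -1, 0, -1, -1]
263 [0, 110, 108, -1, -1, -1, -1, -1, -1, -1, 0, 105, 106, 105, 0, -1, -1, 0, -1, -1, 0, 0, 111, 111]
269 [115, 116, 109, -1, -1, -1, -1, -1, -1, -1, 0, 106, 105, 105, -1, 0, -1, 0, 0, -1, -1, 103, 115, 116]
275 [120, 120, 110, -1, 0, -1, -1, 0, -1, -1, 0, 105, 106, 105, -1, 0, -1, 0, -1, -1, -1, 103, 116, 120]
281 [125, 123, 111, -1, -1, 0, -1, -1, 0, 0, 0, 106, 105, 105, -1, 0, 0, -1, 0, -1, -1, 105, 116, 125]
287 [129, 123, 112, 0, -1, -1, 0, -1, -1, 0, -1, 106, 105, 106, -1, -1, 0, 0, -1, 0, 0, 106, 118, 128]
293 [132, 124, 113, -1, -1, 0, -1, 0, -1, -1, 0, 105, 106, 105, 0, -1, 0, 0, -1, 0, 0, 106, 118, 129]
299 [134, 125, 113, -1, 0, -1, 0, 0, 0, -1, -1, 105, 105, 105, -1, 0, 0, 0, -1, 0, -1, 107, 120, 129]
```

Emit:
{"op": "servo_tool", "data": {
  "moves": "0 0.5 -0.5 -7 0;0 0 0 0 0;255 0 0 0 0;255 0 0 0 0;255 0 0 0 0;255 0 0 0 0;255 0 0 0 0;255 0 0 0 0"
}}

```text
t: 5.38
eef_pos: [0.5085, -0.073, 0.0532]
eef_rot: [[-0.258, 0.966, 0.004], [0.966, 0.258, -0.006], [-0.006, 0.002, -1.0]]
wrist_force: [0.5, 0.8, 0.0]
finger_gap: 0.168
```

Emit:
{"op": "servo_tool", "data": {
  "moves": "255 0 0 3 0;255 0 0 1 0;255 3 -11 0 0;255 4 -15 0 0;255 4 -15 0 0;255 4 -15 0 0;255 4 -15 0 0;255 4 -15 0 0;255 4 -15 0 0;255 0 0 10 0;255 0 0 20 0;255 0 0 0 0"
}}

```text
t: 6.88
eef_pos: [0.5373, -0.1827, 0.0884]
eef_rot: [[-0.257, 0.967, 0.004], [0.967, 0.257, -0.006], [-0.006, 0.002, -1.0]]
wrist_force: [1.0, 0.2, -1.6]
finger_gap: 0.171
```

Emit:
{"op": "servo_tool", "data": {
  "moves": "255 -14 -32 0 -0.055;255 -14 -33 0 -0.055;255 -14 -33 0 -0.055;255 -14 -33 0 -0.055;255 -14 -32 0 -0.055;255 -10 -20 0 -0.04;255 0 0 0 0;255 0 0 0 0"
}}

```text
t: 7.88
eef_pos: [0.4538, -0.3645, 0.0855]
eef_rot: [[0.058, 0.998, 0.0], [0.998, -0.058, -0.001], [-0.001, 0.0, -1.0]]
wrist_force: [-0.4, 0.1, -1.2]
finger_gap: 0.174
```

```bash
python3 - <<'E'
from h import *
f=grab('wrist','w4.png'); o=get_obs(); print(o['eef_pos'],o['eef_rot'][:2,1],o['wrist_force'])
E
```

```text
[ 0.4538205  -0.36448631  0.08558218] [ 0.99833567 -0.05767058] [ 0.36489981  0.77146906 -1.15355532]
```

View pics/w4.png

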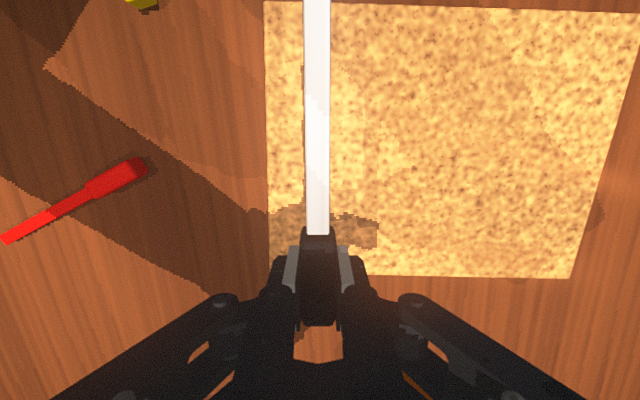

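The pin is held squarely, and the mat's near corner is at (270,277). I'm lowering it.

Emit:
{"op": "servo_tool", "data": {
  "moves": "255 -5 -19 0 -0.01;255 0 0 -20 0;255 0 0 -25 0;255 0 0 -25 0;255 0 0 -15 0;255 0 0 -6 0;255 0 0 0 0;255 0 0 0 0"
}}

```text
t: 8.93
eef_pos: [0.4515, -0.3882, -0.0057]
eef_rot: [[0.065, 0.998, 0.003], [0.998, -0.065, -0.008], [-0.007, 0.004, -1.0]]
wrist_force: [0.9, -0.5, -1.1]
finger_gap: 0.173
```

```bash
python3 - <<'E'
from h import *
f=grab('wrist'); o=get_obs(); print(o['eef_pos'],o['eef_rot'][:2,1],o['wrist_force'])
for v in range(60,270,15): print(v,[at_d(f,u,v).round(4).tolist() for u in (317,)], at_d(f,400,v).round(4)[2])
E
```

```text
[ 0.45161438 -0.38825306 -0.00559001] [ 0.99789743 -0.06468035] [ 0.29992023 -0.49234286 -1.38448834]
60 [[0.4573, -0.2965, 0.0418]] 0.0025
75 [[0.457, -0.3016, 0.0419]] 0.0025
90 [[0.4566, -0.3068, 0.042]] 0.0033
105 [[0.4563, -0.3122, 0.0421]] 0.0028
120 [[0.4559, -0.3177, 0.0418]] 0.0032
135 [[0.4556, -0.3234, 0.0415]] 0.0029
150 [[0.4552, -0.3293, 0.0416]] 0.0025
165 [[0.4548, -0.3352, 0.042]] 0.0031
180 [[0.4544, -0.3414, 0.042]] 0.0028
195 [[0.454, -0.3477, 0.0422]] 0.003
210 [[0.4536, -0.3544, 0.042]] 0.0031
225 [[0.4532, -0.3612, 0.042]] 0.0031
240 [[0.4528, -0.3666, 0.0455]] 0.0026
255 [[0.4524, -0.3726, 0.0473]] 0.0028
```

Emit:
{"op": "servo_tool", "data": {
  "moves": "255 0 0 -10 0;255 0 0 -8 0;255 0 0 -2 0;255 0 0 0 0;255 0 0 -1 0;255 0 0 -1 0;255 0 0 0 0"
}}

```text
t: 9.85
eef_pos: [0.4523, -0.3889, -0.027]
eef_rot: [[0.064, 0.998, 0.005], [0.998, -0.064, -0.009], [-0.009, 0.006, -1.0]]
wrist_force: [1.2, 0.1, -0.7]
finger_gap: 0.173
```

Emit:
{"op": "servo_tool", "data": {
  "moves": "255 0 0 -1.5 0;255 0 0 -1 0;255 0 0 -1 0;255 0 0 0 0"
}}

```text
t: 10.35
eef_pos: [0.4526, -0.3892, -0.027]
eef_rot: [[0.064, 0.998, 0.006], [0.998, -0.064, -0.011], [-0.011, 0.007, -1.0]]
wrist_force: [0.5, -0.3, -0.8]
finger_gap: 0.174
```

```bash
python3 - <<'E'
from h import *
f=grab('wrist'); o=get_obs(); print(o['eef_pos'],o['joint_pos'].round(3),o['wrist_force'],o['moment'])
for v in (60,120,180,220,250): print(v,at_d(f,317,v).round(4), at_d(f,400,v).round(4)[2])
E
```

```text
[ 0.45262103 -0.3892425  -0.02712141] [-0.832  0.636 -0.337  0.585 -0.003  0.803] [-0.07945179  0.62356135 -0.7314205 ] [-0.03990824 -0.02458358 -0.0013324 ]
60 [ 0.4582 -0.2973  0.0198] 0.0023
120 [ 0.4568 -0.3185  0.0202] 0.0032
180 [ 0.4553 -0.3423  0.0203] 0.003
220 [ 0.4542 -0.3598  0.0204] 0.0026
250 [ 0.4534 -0.3713  0.0255] 0.0029
```

Emit:
{"op": "servo_tool", "data": {
  "moves": "255 0 0 -3 0;255 0 0 0 0"
}}

```text
t: 10.65
eef_pos: [0.453, -0.3896, -0.0267]
eef_rot: [[0.064, 0.998, 0.007], [0.998, -0.064, -0.012], [-0.012, 0.008, -1.0]]
wrist_force: [0.6, 0.8, -0.9]
finger_gap: 0.174
```

The shank is about 1.5 mm off resting on the mat, and the servo bottoms out here. I'm releasing it.

Emit:
{"op": "servo_tool", "data": {
  "moves": "140 0 0 0 0;140 0 0 0 0;0 0 0 0 0;0 0 0 0 0;0 0 0 40 0;0 0 0 60 0;0 0 0 60 0;0 0 0 30 0;0 0 0 0 0"
}}

```text
t: 11.78
eef_pos: [0.4514, -0.3879, 0.166]
eef_rot: [[0.065, 0.998, 0.005], [0.998, -0.065, -0.009], [-0.009, 0.005, -1.0]]
wrist_force: [1.1, 0.0, -1.2]
finger_gap: 1.003
```

```bash
python3 - <<'E'
from h import *
f=grab('wrist'); o=get_obs(); print(o['eef_pos'],o['eef_rot'][:2,1],o['joint_pos'].round(3),o['wrist_force'])
m=(f['z_map']>0)
pts=[]
K=f['intrinsics']
v,u=np.mgrid[0:300:2,120:520:2]; v=v.ravel();u=u.ravel()
n=cv2.undistortPoints(np.stack([u,v],1)[:,None].astype(float),K,np.array([float(f['k1']),0,0,0]))[:,0]
d=f['z_map'][v,u]; X=(np.c_[n,np.ones(len(n))]*d[:,None]-f['t'])@f['R']
s=(X[:,2]>.009)&(X[:,2]<.04)&(abs(X[:,0]-.455)<.05)&(abs(X[:,1]+.33)<.1)
p=X[s]; print(len(p),p.min(0),p.max(0))
ax=np.linalg.svd(p[:,:2]-p[:,:2].mean(0),full_matrices=False)[2][0];print('axis',np.arctan2(ax[1],ax[0]))
for y in np.arange(-.42,-.24,.015):
    q=p[abs(p[:,1]-y)<.004]; print(round(y,3),len(q),q[:,0].mean().round(4) if len(q) else '',np.median(q[:,2]).round(4) if len(q) else '')
E
```

```text
[ 0.45078738 -0.38725791  0.16457545] [ 0.99791023 -0.06451816] [-0.832  0.426 -0.136  1.001 -0.003  0.803] [ 0.00996528  0.58602005 -0.8997097 ]
451 [ 0.44542543 -0.41049528  0.01134533] [ 0.46456899 -0.26226554  0.0257502 ]
axis -1.6246471443256087
-0.42 0  
-0.405 29 0.4532 0.024
-0.39 32 0.4538 0.0235
-0.375 33 0.455 0.0233
-0.36 20 0.4547 0.0167
-0.345 22 0.4559 0.0166
-0.33 19 0.4566 0.0157
-0.315 20 0.4575 0.0154
-0.3 21 0.4587 0.0141
-0.285 25 0.4594 0.0136
-0.27 21 0.4606 0.0133
-0.255 0
```

The pin lies on the mat, y −0.41 to −0.262, x≈0.456, shank low and grip top at 24 mm. Next is the lid handle.

Emit:
{"op": "servo_tool", "data": {
  "moves": "0 8 39 0 0.17;0 8 39 0 0.17;0 8 39 0 0.17;0 8 39 0 0.17;0 8 39 0 0.17;0 8 39 0 0.17;0 8 39 0 0.17;0 8 39 0 0.17;0 8 39 0 0.17;0 8 39 0 0.17;0 5 20 0 0.1;0 0 0 0 0"
}}

```text
t: 13.32
eef_pos: [0.5223, 0.0403, 0.1391]
eef_rot: [[-0.975, -0.221, -0.029], [-0.22, 0.975, -0.006], [0.029, 0.001, -1.0]]
wrist_force: [0.4, -0.8, 0.9]
finger_gap: 0.995
```

```bash
cat >> h.py <<'E'
def cloud(f,step=2):
    v,u=np.mgrid[0:400:step,0:640:step]; v=v.ravel();u=u.ravel()
    n=cv2.undistortPoints(np.stack([u,v],1)[:,None].astype(float),f['intrinsics'],np.array([float(f['k1']),0,0,0]))[:,0]
    d=f['z_map'][v,u]; k=d>0
    return ((np.c_[n,np.ones(len(n))]*d[:,None]-f['t'])@f['R'])[k],np.c_[u,v][k]
E
python3 - <<'E'
from h import *
f=grab('wrist','w5.png'); o=get_obs(); p=o['eef_pos'];print(p,np.arctan2(*o['eef_rot'][1::-1,1]),o['joint_pos'].round(3),o['wrist_force'])
X,_=cloud(f,1)
s=(X[:,2]>.12)&(X[:,2]<.133)&(np.hypot(X[:,0]-.54,X[:,1]-.048)<.06)
q=X[s];r=cv2.minAreaRect((q[:,:2]*1000).astype(np.float32));print(len(q),r,np.median(q[:,2]))
E
```

```text
[0.52189143 0.03965183 0.13901157] 1.7915408718985049 [-0.06   0.351 -0.321  0.928 -0.008 -0.281] [ 0.00584167 -0.07701094 -0.21765188]
2419 ((541.7488403320312, 48.803916931152344), (82.00277709960938, 14.033743858337402), 15.604018211364746) 0.12655591827126994
```

View pics/w5.png

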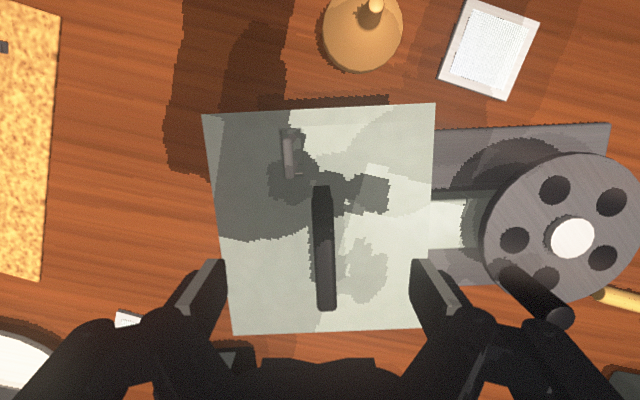

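The wrist view shows the handle bar at (324,248), the free staple at (290,153), and no pin. The measured bar is 82×14 mm at (0.5417,0.0488), which matches. I'm descending onto it.

Emit:
{"op": "servo_tool", "data": {
  "moves": "0 10 5 0 0.03;0 9 4 -10 0.02;0 0 0 -20 0;0 0 0 -20 0;0 0 0 -12 0;0 0 0 0 0;0 0 0 0 0"
}}

```text
t: 14.25
eef_pos: [0.5436, 0.0455, 0.072]
eef_rot: [[-0.964, -0.264, -0.03], [-0.264, 0.964, -0.008], [0.031, 0.0, -1.0]]
wrist_force: [-0.2, 0.6, 0.6]
finger_gap: 0.997
```

Emit:
{"op": "servo_tool", "data": {
  "moves": "0 -1.5 3.5 -4 0;0 0 0 0 0;255 0 0 0 0;255 0 0 0 0;255 0 0 0 0;255 0 0 0 0;255 0 0 0 0"
}}

```text
t: 15.12
eef_pos: [0.5436, 0.0495, 0.0699]
eef_rot: [[-0.964, -0.265, -0.026], [-0.265, 0.964, -0.008], [0.027, -0.0, -1.0]]
wrist_force: [0.9, 1.1, -0.2]
finger_gap: 0.151
```

Emit:
{"op": "servo_tool", "data": {
  "moves": "255 0 0 6 0;255 0 0 10 0;255 0 0 12 0;255 0 0 12 0;255 0 0 15 0;255 0 0 15 0;255 0 0 10 0;255 0 0 0 0"
}}

```text
t: 16.12
eef_pos: [0.5426, 0.0494, 0.1554]
eef_rot: [[-0.964, -0.264, -0.027], [-0.264, 0.964, -0.008], [0.028, -0.0, -1.0]]
wrist_force: [-0.1, -0.4, -3.9]
finger_gap: 0.151
```

Emit:
{"op": "servo_tool", "data": {
  "moves": "255 3 -20 0 -0.02;255 5 -38 0 -0.034;255 5 -38 0 -0.034;255 5 -38 0 -0.034;255 5 -38 0 -0.034;255 5 -38 0 -0.034;255 5 -38 0 -0.034;255 5 -38 0 -0.034;255 5 -38 0 -0.034;255 3 -20 0 -0.02;255 0 0 0 0;255 0 0 0 0"
}}

```text
t: 17.62
eef_pos: [0.5812, -0.3156, 0.1455]
eef_rot: [[-0.997, 0.066, -0.042], [0.066, 0.998, 0.005], [0.042, 0.002, -0.999]]
wrist_force: [-0.5, 0.7, -4.1]
finger_gap: 0.152
```

Emit:
{"op": "servo_tool", "data": {
  "moves": "255 6 -13 0 0;255 6 -12 -10 0;255 0 0 -25 0;255 0 0 -30 0;255 0 0 -30 0;255 0 0 -15 0;255 0 0 0 0;255 0 0 0 0"
}}

```text
t: 18.62
eef_pos: [0.5938, -0.3368, 0.0303]
eef_rot: [[-0.997, 0.06, -0.043], [0.06, 0.998, 0.007], [0.044, 0.004, -0.999]]
wrist_force: [0.3, -0.2, -3.1]
finger_gap: 0.145
```

```bash
python3 - <<'E'
from h import *
f=grab('top'); o=get_obs(); p=o['eef_pos'];print(p,np.arctan2(*o['eef_rot'][1::-1,1]),o['joint_pos'].round(3),o['wrist_force'],o['eef_rot'][:,2])
w=grab('wrist','w6.png')
X,_=cloud(w,2)
r=(X[:,2]<.1)&(X[:,2]>.02)
c,s=np.cos(-.07),np.sin(-.07)
L=(X[:,:2]-[.551,-.338])@np.array([[c,-s],[s,c]])
for lx in np.arange(-.06,.14,.02):
    m=(abs(L[:,0]-lx)<.006)&(abs(L[:,1]-.06)<.015)&r
    print(lx.round(2),m.sum(),np.median(X[m,2]).round(4) if m.sum() else '')
m=r&(abs(L[:,1])<.1)&(abs(L[:,0]+0)<.15)
print(L[m].min(0),L[m].max(0))
E
```

```text
[ 0.59382872 -0.33687035  0.03046816] 1.510994425315577 [-0.615  0.738  0.047  0.92  -0.019 -0.554] [ 0.84665921 -0.00667686 -4.2000451 ] [-0.04301459  0.00678514 -0.9990514 ]
-0.06 1 0.0515
-0.04 427 0.0527
-0.02 403 0.0524
0.0 361 0.0523
0.02 318 0.0519
0.04 280 0.0517
0.06 262 0.0514
0.08 7 0.052
0.1 17 0.0507
0.12 4 0.0505
[-0.054156   -0.07744079] [0.12726249 0.08486835]
```

View pics/w6.png

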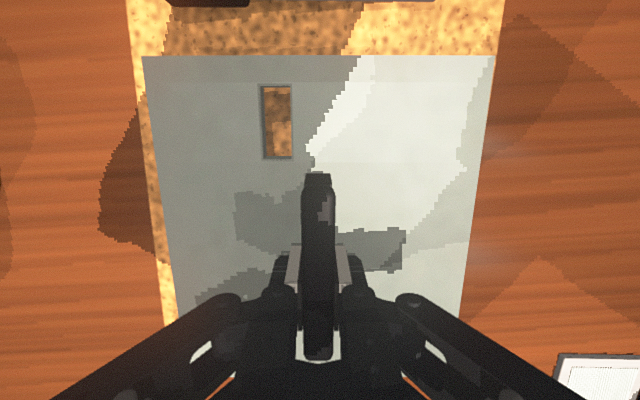

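```bash
python3 - <<'E'
from h import *
w=load('wrist')
for n,u,v,z in [('matR',503,8,.004),('matR2',497,50,.004),('matL',132,50,.004),('matL2',165,285,.004),('lidTL',142,56,.0525),('lidTR',495,55,.0525),('lidL',175,310,.0525),('lidR',461,310,.0525)]: print(n,at_z(w,u,v,z).round(4))
print((-w['R'].T@w['t']).round(3))
E
```

```text
matR [ 0.4709 -0.223   0.004 ]
matR2 [ 0.4931 -0.2246  0.004 ]
matL [ 0.4807 -0.4402  0.004 ]
matL2 [ 0.6356 -0.4494  0.004 ]
lidTL [ 0.4937 -0.4107  0.0525]
lidTR [ 0.5024 -0.2514  0.0525]
lidL [ 0.6247 -0.4191  0.0525]
lidR [ 0.6345 -0.2587  0.0525]
[ 0.524 -0.334  0.207]
```

Lid level and well over the mat (y margins ~28 mm, 35 mm gap to the pin). I'm lowering the last 36 mm.

Emit:
{"op": "servo_tool", "data": {
  "moves": "255 0 0 -12 0;255 0 0 -12 0;255 0 0 -5 0;255 0 0 0 0;255 0 0 -3 0;255 0 0 0 0"
}}

```text
t: 19.48
eef_pos: [0.5947, -0.3377, -0.002]
eef_rot: [[-0.997, 0.06, -0.041], [0.06, 0.998, 0.005], [0.041, 0.003, -0.999]]
wrist_force: [-0.1, -0.4, -4.3]
finger_gap: 0.152
```

Emit:
{"op": "servo_tool", "data": {
  "moves": "255 0 0 -3 0;255 0 0 0 0;255 0 0 -3 0;255 0 0 0 0"
}}

```text
t: 19.98
eef_pos: [0.5958, -0.3384, -0.0055]
eef_rot: [[-0.997, 0.06, -0.038], [0.06, 0.998, 0.003], [0.038, 0.001, -0.999]]
wrist_force: [-0.2, 1.2, -3.0]
finger_gap: 0.151
```

Emit:
{"op": "servo_tool", "data": {
  "moves": "255 0 0 -3 0;255 0 0 0 0;255 0 0 0 0"
}}

```text
t: 20.35
eef_pos: [0.5963, -0.3388, -0.0058]
eef_rot: [[-0.998, 0.06, -0.037], [0.06, 0.998, 0.002], [0.037, -0.0, -0.999]]
wrist_force: [-0.5, -0.2, -3.2]
finger_gap: 0.149
```

```bash
python3 - <<'E'
from h import *
w=grab('wrist'); o=get_obs();print(o['eef_pos'],o['wrist_force'])
for p in [(160,70),(480,70),(200,230),(460,230),(320,130)]: print(p,at_d(w,*p).round(4))
E
```

```text
[ 0.59624311 -0.33880687 -0.00592628] [-0.31593481 -0.09985456 -1.77327085]
(160, 70) [ 0.5023 -0.4059  0.0153]
(480, 70) [ 0.5108 -0.2594  0.0148]
(200, 230) [ 0.5812 -0.4001  0.0146]
(460, 230) [ 0.5889 -0.2638  0.0151]
(320, 130) [ 0.5335 -0.3343  0.0154]
```

The lid top is at about 15–16 mm everywhere and level, so it is resting. I'm releasing it and rising.

Emit:
{"op": "servo_tool", "data": {
  "moves": "150 0 0 0 0;150 0 0 0 0;0 0 0 0 0;0 0 0 0 0;0 0 0 30 0;0 0 0 50 0;0 0 0 60 0;0 0 0 50 0;0 0 0 0 0"
}}

```text
t: 21.52
eef_pos: [0.5956, -0.3386, 0.1894]
eef_rot: [[-0.998, 0.06, -0.037], [0.06, 0.998, 0.002], [0.037, -0.001, -0.999]]
wrist_force: [0.2, -0.9, 0.1]
finger_gap: 1.003
```

```bash
python3 - <<'E'
from h import *
w=grab('wrist'); f=grab('top','top1.png'); o=get_obs();print(o['eef_pos'],o['wrist_force'],np.arctan2(*o['eef_rot'][1::-1,1]),o['joint_pos'].round(3))
for p in [(200,60),(440,60),(230,150),(420,150)]: print(p,at_d(w,*p).round(4))
X,uv=cloud(f,1)
s=(np.hypot(X[:,0]-.502,X[:,1]-.2455)<.085)
for n,lo,hi in [('hub',.078,.086),('crank',.11,.14)]:
    q=X[s&(X[:,2]>lo)&(X[:,2]<hi)]; print(n,len(q),q.mean(0).round(4),q.min(0).round(3),q.max(0).round(3))
print(proj(f,(.502,.2455,.082)),proj(f,(.548,.2125,.135)))
E
```

```text
[ 0.5934106  -0.33707551  0.18447125] [-0.89000067  0.19795218 -1.06653513] 1.5107378968650813 [-0.615  0.625  0.247  1.231 -0.02  -0.554]
(200, 60) [ 0.4633 -0.458  -0.0014]
(440, 60) [ 0.4783 -0.2004 -0.0014]
(230, 150) [ 0.5605 -0.4373  0.0026]
(420, 150) [ 0.5737 -0.2192 -0.0015]
hub 112 [0.5027 0.2469 0.0808] [0.442 0.187 0.078] [0.548 0.307 0.086]
crank 48 [0.5462 0.2138 0.1312] [0.537 0.205 0.111] [0.558 0.224 0.139]
[263.19827168 211.13906463] [271.59992486 193.99351904]
```

Emit:
{"op": "servo_tool", "data": {
  "moves": "0 -4 40 0 0;0 -4 50 0 0;0 -4 50 0 0;0 -4 50 0 0;0 -4 50 0 0;0 -4 50 0 0;0 -4 50 0 0;0 -4 50 0 0;0 -4 50 0 0;0 -4 50 0 0;0 -4 40 0 0;0 0 0 0 0"
}}

```text
t: 23.12
eef_pos: [0.529, 0.2101, 0.1573]
eef_rot: [[-0.994, 0.063, -0.084], [0.063, 0.998, 0.012], [0.084, 0.007, -0.996]]
wrist_force: [-0.4, -0.4, -0.7]
finger_gap: 1.003
```

```bash
python3 - <<'E'
from h import *
w=grab('wrist','w7.png'); o=get_obs();print(o['eef_pos'],o['wrist_force'],np.arctan2(*o['eef_rot'][1::-1,1]),o['eef_rot'][:,2],o['joint_pos'].round(3))
X,uv=cloud(w,1)
s=(np.hypot(X[:,0]-.502,X[:,1]-.2455)<.085)
q=X[s&(X[:,2]>.127)&(X[:,2]<.14)]; print(len(q),q.mean(0).round(4),q.min(0).round(4),q.max(0).round(4))
m=(w['img'].astype(int).min(2)>200)&(w['z_map']>0); M=m.reshape(-1)
v,u=np.where(m); P=np.array([at_d(w,a,b) for a,b in zip(u[::3],v[::3]) if 2<a<637 and 2<b<397]); h=P[(abs(P[:,2]-.081)<.006)&(np.hypot(P[:,0]-.502,P[:,1]-.2455)<.03)]; print('hub',len(h),h.mean(0) if len(h) else '')
E
```

```text
[0.52905021 0.2087771  0.15714317] [-0.54816889 -0.06641312 -0.03066426] 1.5058177362009892 [-0.08404019  0.0118096  -0.99639238] [ 0.228  0.454 -0.115  1.081  0.03   0.291]
761 [0.5465 0.2138 0.1331] [0.537  0.2029 0.127 ] [0.5581 0.2244 0.1353]
hub 441 [0.50239073 0.24580367 0.08077329]
```

View pics/w7.png

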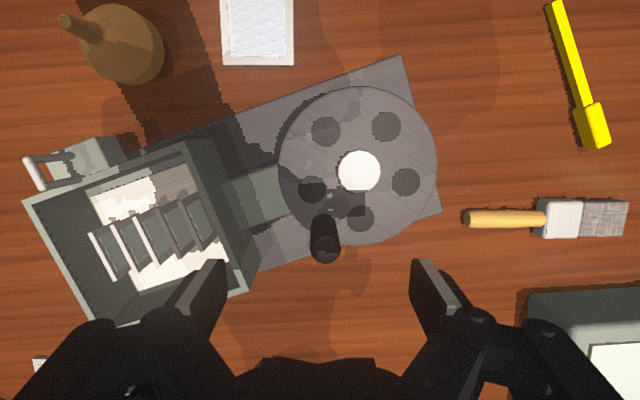

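The hub is at (0.502,0.2458) and the crank at (0.5475,0.2137), with the box clear of the fingers. I'm descending and gripping the crank.

Emit:
{"op": "servo_tool", "data": {
  "moves": "0 7 3 0 0;0 7 3 -10 0;0 0 0 -25 0;0 0 0 -25 0;0 0 0 -15 0;0 0 0 0 0;0 0 0 0 0"
}}

```text
t: 24.05
eef_pos: [0.5463, 0.2093, 0.0764]
eef_rot: [[-0.994, 0.074, -0.086], [0.073, 0.997, 0.011], [0.087, 0.005, -0.996]]
wrist_force: [0.5, -0.1, -0.0]
finger_gap: 1.0
```

Emit:
{"op": "servo_tool", "data": {
  "moves": "0 -3 5 -10 0;0 0 0 -8 0;0 0 0 0 0;200 0 0 0 0;255 0 0 0 0;255 0 0 0 0;255 0 0 0 0;255 0 0 0 0;255 0 0 0 0"
}}

```text
t: 25.18
eef_pos: [0.5449, 0.2151, 0.0596]
eef_rot: [[-0.994, 0.074, -0.082], [0.073, 0.997, 0.012], [0.082, 0.006, -0.997]]
wrist_force: [-0.2, 1.5, 0.0]
finger_gap: 0.244
```

```bash
cat > crank.py <<'E'
import sys
from h import *
C=np.array([.4994,.2472]); d=float(sys.argv[1]); n=int(sys.argv[2]); R=.055
o=get_obs(); p=o['eef_pos'][:2]-C; th=np.arctan2(p[1],p[0])
cw=-(th-.2639)%(2*np.pi)
print('t',round(o['t'],2),'r',np.hypot(*p).round(4),'cw angle',cw.round(3),'F',o['wrist_force'].round(1),'z',o['eef_pos'][2].round(4),'tilt',o['eef_rot'][:2,2].round(3),'gap',round(o['finger_gap'],3))
cur=p; s=[]
for i in range(n):
    th-=d; q=R*np.array([np.cos(th),np.sin(th)]); s.append('255 %.0f %.0f 0 0'%tuple(1000*(q-cur))); cur=cur+np.round(q-cur,3)
print(';'.join(s))
E
python3 crank.py .2 6
```

```text
t 25.18 r 0.0556 cw angle 0.878 F [-0.2  1.5  0. ] z 0.0596 tilt [-0.082  0.012] gap 0.244
255 -8 -8 0 0;255 -8 -7 0 0;255 -10 -4 0 0;255 -11 -3 0 0;255 -11 -1 0 0;255 -11 2 0 0
```

Emit:
{"op": "servo_tool", "data": {
  "moves": "255 -8 -8 0 0;255 -8 -7 0 0;255 -10 -4 0 0;255 -11 -3 0 0;255 -11 -1 0 0;255 -11 2 0 0"
}}

```text
t: 25.92
eef_pos: [0.4834, 0.194, 0.0596]
eef_rot: [[-0.994, 0.074, -0.079], [0.073, 0.997, 0.016], [0.08, 0.01, -0.997]]
wrist_force: [2.8, 3.8, -4.3]
finger_gap: 0.242
```

```bash
python3 crank.py .25 12
```

```text
t 25.93 r 0.0556 cw angle 2.127 F [ 2.8  3.8 -4.3] z 0.0596 tilt [-0.079  0.016] gap 0.242
255 -12 6 0 0;255 -11 9 0 0;255 -8 11 0 0;255 -6 12 0 0;255 -2 14 0 0;255 1 13 0 0;255 5 13 0 0;255 8 12 0 0;255 10 9 0 0;255 12 6 0 0;255 14 3 0 0;255 13 -0 0 0
```

Emit:
{"op": "servo_tool", "data": {
  "moves": "255 -12 6 0 0;255 -11 9 0 0;255 -8 11 0 0;255 -6 12 0 0;255 -2 14 0 0;255 1 13 0 0;255 5 13 0 0;255 8 12 0 0;255 10 9 0 0;255 12 6 0 0;255 14 3 0 0;255 13 0 0 0"
}}

```text
t: 27.42
eef_pos: [0.5029, 0.3008, 0.0595]
eef_rot: [[-0.994, 0.073, -0.077], [0.073, 0.997, -0.008], [0.076, -0.014, -0.997]]
wrist_force: [-3.0, -2.4, 1.8]
finger_gap: 0.241
```

```bash
python3 crank.py .25 8
```

```text
t 27.43 r 0.0537 cw angle 5.042 F [-3.  -2.4  1.8] z 0.0595 tilt [-0.077 -0.008] gap 0.241
255 14 -1 0 0;255 12 -6 0 0;255 11 -9 0 0;255 8 -11 0 0;255 5 -13 0 0;255 1 -13 0 0;255 -1 -14 0 0;255 -5 -13 0 0
```

Emit:
{"op": "servo_tool", "data": {
  "moves": "255 14 -1 0 0;255 12 -6 0 0;255 11 -9 0 0;255 8 -11 0 0;255 5 -13 0 0;255 1 -13 0 0;255 -1 -14 0 0"
}}

```text
t: 28.3
eef_pos: [0.5529, 0.2315, 0.0595]
eef_rot: [[-0.994, 0.071, -0.083], [0.072, 0.997, -0.005], [0.082, -0.011, -0.997]]
wrist_force: [-6.7, 4.2, 4.4]
finger_gap: 0.238
```

```bash
python3 crank.py .12 12
```

```text
t 28.3 r 0.0558 cw angle 0.549 F [-6.7  4.2  4.4] z 0.0595 tilt [-0.083 -0.005] gap 0.238
255 -3 -6 0 0;255 -3 -6 0 0;255 -4 -5 0 0;255 -4 -5 0 0;255 -5 -5 0 0;255 -5 -4 0 0;255 -6 -3 0 0;255 -6 -2 0 0;255 -6 -2 0 0;255 -7 -1 0 0;255 -6 -0 0 0;255 -7 0 0 0
```

Emit:
{"op": "servo_tool", "data": {
  "moves": "255 -3 -6 0 0;255 -3 -6 0 0;255 -4 -5 0 0;255 -4 -5 0 0;255 -5 -5 0 0;255 -5 -4 0 0;255 -6 -3 0 0;255 -6 -2 0 0;255 -6 -2 0 0"
}}

```text
t: 29.42
eef_pos: [0.5094, 0.1917, 0.0596]
eef_rot: [[-0.994, 0.071, -0.079], [0.071, 0.997, -0.002], [0.079, -0.008, -0.997]]
wrist_force: [1.2, 7.3, -0.8]
finger_gap: 0.241
```

```bash
python3 crank.py .14 12
```

```text
t 29.43 r 0.0564 cw angle 1.657 F [ 1.2  7.3 -0.8] z 0.0596 tilt [-0.079 -0.002] gap 0.241
255 -8 1 0 0;255 -8 -0 0 0;255 -7 1 0 0;255 -7 2 0 0;255 -7 4 0 0;255 -7 4 0 0;255 -6 5 0 0;255 -4 6 0 0;255 -5 7 0 0;255 -3 7 0 0;255 -2 7 0 0;255 -1 8 0 0
```

Smooth, with the wheel at 7.94 rad and no stop yet.

Emit:
{"op": "servo_tool", "data": {
  "moves": "255 -8 1 0 0;255 -8 0 0 0;255 -7 1 0 0;255 -7 2 0 0;255 -7 4 0 0;255 -7 4 0 0;255 -6 5 0 0;255 -4 6 0 0;255 -5 7 0 0;255 -3 7 0 0"
}}

```text
t: 30.68
eef_pos: [0.4476, 0.2293, 0.0596]
eef_rot: [[-0.995, 0.072, -0.071], [0.073, 0.997, -0.006], [0.07, -0.011, -0.997]]
wrist_force: [5.0, -0.7, -4.6]
finger_gap: 0.241
```

```bash
python3 crank.py .14 12
```

```text
t 30.68 r 0.0549 cw angle 3.073 F [ 5.  -0.7 -4.6] z 0.0596 tilt [-0.071 -0.006] gap 0.241
255 -2 7 0 0;255 -1 8 0 0;255 0 8 0 0;255 1 7 0 0;255 3 8 0 0;255 3 7 0 0;255 4 6 0 0;255 5 6 0 0;255 6 5 0 0;255 6 4 0 0;255 7 3 0 0;255 8 3 0 0
```

Emit:
{"op": "servo_tool", "data": {
  "moves": "255 -2 7 0 0;255 -1 8 0 0;255 0 8 0 0;255 1 7 0 0;255 3 8 0 0;255 3 7 0 0;255 4 6 0 0;255 5 6 0 0;255 6 5 0 0;255 6 4 0 0"
}}

```text
t: 31.92
eef_pos: [0.4716, 0.2926, 0.0595]
eef_rot: [[-0.995, 0.075, -0.073], [0.076, 0.997, -0.021], [0.071, -0.026, -0.997]]
wrist_force: [0.6, -5.2, 1.6]
finger_gap: 0.236
```

```bash
python3 crank.py .14 12
```

```text
t 31.93 r 0.0532 cw angle 4.427 F [ 0.6 -5.2  1.6] z 0.0595 tilt [-0.073 -0.021] gap 0.236
255 6 5 0 0;255 7 3 0 0;255 8 1 0 0;255 7 1 0 0;255 8 -1 0 0;255 8 -2 0 0;255 7 -2 0 0;255 7 -4 0 0;255 6 -5 0 0;255 5 -5 0 0;255 5 -6 0 0;255 4 -7 0 0
```

Emit:
{"op": "servo_tool", "data": {
  "moves": "255 6 5 0 0;255 7 3 0 0;255 8 1 0 0;255 7 1 0 0;255 8 -1 0 0;255 8 -2 0 0;255 7 -2 0 0;255 7 -4 0 0;255 6 -5 0 0"
}}

```text
t: 33.05
eef_pos: [0.4817, 0.2985, 0.0596]
eef_rot: [[-0.983, 0.06, -0.173], [0.061, 0.998, -0.002], [0.172, -0.013, -0.985]]
wrist_force: [-13.1, 13.6, 3.0]
finger_gap: 0.244
```

```bash
python3 crank.py .14 12
```

```text
t 33.05 r 0.0543 cw angle 4.644 F [-13.1  13.6   3. ] z 0.0596 tilt [-0.173 -0.002] gap 0.244
255 7 3 0 0;255 8 1 0 0;255 8 -1 0 0;255 7 -1 0 0;255 7 -2 0 0;255 7 -3 0 0;255 7 -4 0 0;255 6 -6 0 0;255 5 -5 0 0;255 4 -7 0 0;255 3 -7 0 0;255 2 -7 0 0
```

```bash
sed -i "s/^C=.*; d=/C=np.array([.5025,.2455]); d=/; s/o=get_obs(); p=.*; th=/o=get_obs(); p=(o['eef_pos']-.054*o['eef_rot'][:,2])[:2]-C; th=/" crank.py; python3 crank.py -.14 11; python3 -c "
from h import *
o=get_obs();print(o['joint_pos'].round(3),o['effort'].round(1),o['moment'].round(2))"
```

```text
t 33.05 r 0.0544 cw angle 4.764 F [-13.1  13.6   3. ] z 0.0596 tilt [-0.173 -0.002] gap 0.244
255 -8 -2 0 0;255 -7 -3 0 0;255 -6 -4 0 0;255 -6 -5 0 0;255 -5 -5 0 0;255 -4 -7 0 0;255 -4 -7 0 0;255 -2 -7 0 0;255 -1 -8 0 0;255 -0 -7 0 0;255 0 -8 0 0
[ 0.387  0.605 -0.142  0.986  0.063  0.443] [-10.3 -53.1  24.6  -1.   -5.2   0.1] [ 3.16  1.87 -0.51]
```

The wheel stops at cw 4.76 (≈11.05 rad total) with 19 N of force, and the joints are far from their limits, so this is the hard stop. I'm backing off a quarter turn, to 3.19.

Emit:
{"op": "servo_tool", "data": {
  "moves": "255 -8 -2 0 0;255 -7 -3 0 0;255 -6 -4 0 0;255 -6 -5 0 0;255 -5 -5 0 0;255 -4 -7 0 0;255 -4 -7 0 0;255 -2 -7 0 0;255 -1 -8 0 0;255 0 0 0 0;255 0 0 0 0"
}}

```text
t: 34.42
eef_pos: [0.4413, 0.2479, 0.0596]
eef_rot: [[-0.985, 0.06, -0.163], [0.061, 0.998, -0.004], [0.163, -0.014, -0.987]]
wrist_force: [3.1, 1.0, -4.3]
finger_gap: 0.239
```

```bash
python3 crank.py -.14 4
```

```text
t 34.42 r 0.0524 cw angle 3.455 F [ 3.1  1.  -4.3] z 0.0596 tilt [-0.163 -0.004] gap 0.239
255 -2 -8 0 0;255 1 -7 0 0;255 2 -8 0 0;255 3 -6 0 0
```

Emit:
{"op": "servo_tool", "data": {
  "moves": "255 -1 -7 0 0;255 1 -7 0 0;255 0 0 0 0;255 0 0 0 0"
}}

```text
t: 34.92
eef_pos: [0.4425, 0.2347, 0.0596]
eef_rot: [[-0.985, 0.059, -0.161], [0.06, 0.998, -0.002], [0.161, -0.011, -0.987]]
wrist_force: [3.6, 0.7, -3.1]
finger_gap: 0.242
```

```bash
python3 crank.py -.14 1
```

```text
t 34.92 r 0.0524 cw angle 3.2 F [ 3.6  0.7 -3.1] z 0.0596 tilt [-0.161 -0.002] gap 0.242
255 -0 -8 0 0
```

Emit:
{"op": "servo_tool", "data": {
  "moves": "150 0 0 0 0;80 0 0 0 0;0 0 0 0 0;0 0 0 0 0;0 0 0 30 0;0 0 0 40 0;0 0 0 50 0;0 0 0 40 0;0 -15 0 20 0;0 -20 0 0 0;0 -20 0 0 0;0 0 0 0 0"
}}

```text
t: 36.42
eef_pos: [0.3791, 0.2338, 0.2456]
eef_rot: [[-0.984, 0.058, -0.171], [0.059, 0.998, -0.004], [0.171, -0.014, -0.985]]
wrist_force: [-0.0, -0.5, 0.4]
finger_gap: 0.997
```

```bash
python3 - <<'E'
from h import *
o=get_obs();print(o['t'],o['eef_pos'],o['wrist_force'])
f=grab('top','top2.png')
X,uv=cloud(f,1); w=grab('wrist','w8.png'); Y,_=cloud(w,1)
for n,Z in(('top',X),('wrist',Y)):
    q=Z[(np.hypot(Z[:,0]-.502,Z[:,1]-.2455)<.07)&(Z[:,2]>.122)&(Z[:,2]<.14)]
    if len(q):
        c=(q.min(0)+q.max(0))[:2]/2-[.5022,.2457]; print(n,len(q),c,np.hypot(*c),(.2639-np.arctan2(c[1],c[0]))%(2*np.pi))
im=cv2.imread('pics/top2.png')[90:300,170:500]; cv2.imwrite('pics/c3.png',cv2.resize(im,(792,504),interpolation=cv2.INTER_CUBIC))
E
```

```text
36.425 [0.37907298 0.23379931 0.2456084 ] [-0.04036151 -0.51690474  0.36855713]
top 47 [-0.05449764 -0.00983465] 0.05537791219569129 3.2269541011337255
wrist 412 [-0.05359415 -0.01084865] 0.054681132674799474 3.2057690137855688
```

View pics/c3.png

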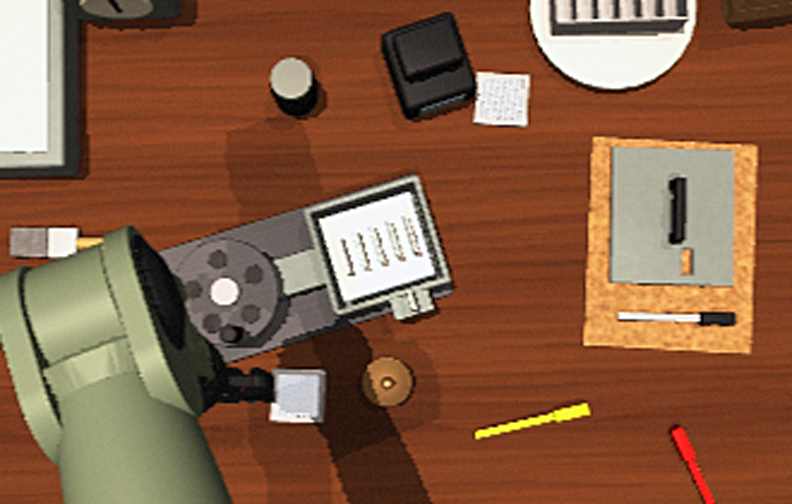

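The picture shows the lid at (675,215) and the pin at (675,318), side by side and flat on the mat. The bystanders are in place, and the crank at (232,333) is free of the gripper at about 3.21 rad. I'm handing in.

```bash
python3 -c "
from h import *
print(ticket.close_job())"
```

```text
the job is handed in; nothing more can be done
None
```

I pulled the pin, laid it and the lid on the cork mat, wound the wheel to its stop, backed it off a quarter turn and handed the job in at about 36.5 s.

**Last checks**
- **Pin and lid:** both lie flat and right way up on the mat, about 35 mm apart. The lid has about 28 mm of mat on each side and about 10 mm at its far edge.
- **Wheel:** I felt the stop at about 19 N, after roughly 1.6 turns. By the arm's own pose it stopped at 4.76 rad (modulo one turn). After release the crank measured 3.21 rad (wrist camera) and 3.23 rad (top camera), so the back-off is 1.53 to 1.55 rad against 1.57 asked.
- **Everything else:** the gripper is open and clear, and the wrist force is near zero. The bystanders in the final picture stand where they were; the brush is partly hidden behind the arm there.

**What went wrong or disagreed**
- **First pin grasp closed on nothing:** the finger tips are really about 35 mm above the reported TCP. I found this from the wrist depth image and allowed for it from then on; the pin had not moved.
- **Pin release:** the tool would not go the last 1.5 mm or so down, so I let the pin go from there.
- **Tool tilt:** the tool tilted up to about 10° by the time the wheel reached its stop. I corrected for this in the crank angles.

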